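Draw the rod-oven tray with the hook

TASK

Take the wooden-handled hook from the steel channel, catch it in the swinging eye of the electrode tray in the small rod oven and draw the tray off its catch and out until it comes up against its stop. Work the tray with the hook only and do not haul hard on it. Then free the hook and lay it back flat on top of the channel, leaving the tray out against its stop and the chisel, electrode packet and screw tin where they are.

Things in the scene. Friction and masses are not known exactly. Their poses are not given: they have to be found in the camera images.
- oven: Green bench rod oven, 230 deep (x) x 160 wide (y) x 173 high, carrying handle on top up to 203; fixed. Origin: centre of its underside on the bench; -x points out of its open mouth, z up. The mouth plane is at x=-115; the door is let down level before it (x -118 to -222, y +-78, top z=43.5) and the tray slides out over it. Grey strip with a black knob above the mouth.
- oven_mouth (a point): Middle of the lower edge of the oven's mouth, at x=-115, y=0, z=45 of the oven (axes as the oven's). Above this edge the chamber is 75 high (floor z=45, ceiling z=120) and 118 wide (y +-59); along its front 77 mm, 30 high guide rails narrow it to y +-53. Chamber floor and open door are nearly level.
- tray: Loose steel tray of grey welding electrodes (fixed in it), 150 long (x) x 100 x 28 high, 0.4 to 0.9 kg, axes parallel to the oven's. Origin: centre of its underside; x=+5, y=0, z=45 in the oven's frame when home. A sprung roller catch at the back needs about 10 to 20 N of pull, then it slides with 2 to 6 N. After more than 100 mm of travel its rear lugs meet a rigid stop, to be felt.
- tray_rivet (a point): Rivet on the tray's front tongue (x=-83, y=0, z=21.5 of the tray). On it a level steel eye of 4 mm wire swings loosely about the vertical, up to 0.95 rad (54 deg) either way. Eye: 14 mm inside, 22 outside diameter; centre 38 mm from the rivet, straight out (-x) when not swung, wire centre at this point's height. Its swing is not reported: look or feel for it.
- hook: Loose draw hook, 0.18 kg: wooden handle 100 long (x) x 22 wide (y) x 26 high; from its +x end runs a 6 mm steel shank at z=13, bent straight down at x=145; the lower end of the bent-down leg is at z=-15. Origin: centre of the handle's underside; x points along the shank, z up. It lies on top of the channel, its bent end hanging free beyond the edge.
- hook_tip (a point): Lower end of the hook's bent-down leg (6 mm round, rounded end): x=144.5, y=0, z=-15 in the hook's frame. 28 mm below the shank's centre line.
- channel: Offcut of dark steel channel, flanges down, flat top 140 (x) x 80 (y) at z=45; fixed. Origin: centre of its underside on the bench, x along its length, z up.
- chisel: Bystander: chisel with green handle, 188 long, 26 thick, lying on the bench; origin at the centre of its underside.
- packet: Bystander: yellow electrode packet with a red band, 63 x 357 x 23, lying on the bench; origin at the centre of its underside.
- screw_tin: Bystander: screw tin, a flat white tub with a blue-green lid, 63 x 105 x 26, lying on the bench; origin at the centre of its underside.

How it is judged:
By the outcome, as a careful person would: the job done as asked, in the order asked, and still so for the second after the job is handed in, with the robot touching nothing.
It also fails if it takes over 61 s, if anything falls off the work surface, if the arm or the gripper's body presses on something with over 40 N, if the wrist force passes 120 N, or if a joint passes its speed limit or range.

ROBOT

A 6-joint arm with a two-finger parallel gripper is mounted at the origin on a cart in front of the work surface, level with it; the furniture and walls round the work are solid. World frame = base frame: x ahead of the robot, y to its left, z up, the work surface at z = 0. Lengths are in m, angles in rad, forces in N, time in s.
With the tool pointing down it reaches from about 0.3 to 0.85 m from the base axis. Payload 5.4 kg.
Tool frame: the origin (TCP) lies midway between the tips of the shut fingers; the grasp point (between the pads) lies 19 mm behind it; z points along the fingers, y is the line along which they close (so a half turn about z gives the same grasp; the last joint's range is limited). The gripper opens to 85 mm and grips with 20 to 120 N. Pads are 22 mm wide; open, the fingers measure 114 mm over their backs; the gripper's body (76 mm by 85 mm) begins 54 mm behind the grasp point. The pads swing forward as they close: fully open they stand 13 mm farther back than shut.
Start: joints at [1.075, 0.158, 1.597, -0, 1.386, -0.21], TCP at [0.162, 0.552, 0.231] pointing down, gripper open.
Joint ranges: [-2.91, 2.91], [-0.94, 2.29], [0.18, 2.7], [-1.29, 4.43], [0.17, 2.64], [-3, 3]. Speed limits (rad/s): [2.57, 2.57, 3.14, 3.14, 3.14, 3.14].

INTERFACE

Orientations are given as a unit quaternion [x, y, z, w].
In Python, from station import reach, move_linear, movej, move_gripper, hold, ik, grab_frame, get_calibration, IKError, job_done, read_clock, read_qpos, read_joint_vel, read_effort, read_eef_pos, read_ee_rot, read_force, read_wrist_torque, read_gripper_width, read_finger_force gives the robot as it stands. Calls block until the motion is done:
- reach(position, orientation): joint-space move of the TCP to a pose.
- move_linear(position, attitude=None, rate=0.15): straight line of the TCP; attitude=None keeps the orientation; rate is the mean speed in m/s.
- movej(angles): joint-space move.
- move_gripper(opening, effort=None): finger opening in m; effort is the grip in N (None keeps the last); returns when the fingers have stopped.
- hold(seconds).
- ik(position, orientation): joint angles nearest the present ones, or None.
- grab_frame(name): name is "side" or "top"; returns the picture (384x512x3 uint8, red, green, blue); there is no depth.
- get_calibration(name): a dict with "fovy" (degrees; the focal length in pixels is half the picture's height over the tangent of half this angle, whatever the lens; pixels are square), "cx", "cy" (the principal point, pixels), "T" (4x4, takes a point from camera to world coordinates). Camera axes: x right, y down, z forward; pixel columns grow to the right and rows downward; lengths in m; the calibration is good to about 2 mm. A picture is of the moment at which its call begins. get_calibration takes no time and is no camera call.
A pose or a line that the arm cannot do raises IKError and nothing moves.
- job_done(): hands the job in; it is judged then, once.
Readings, each from a call of its own:
- read_clock(): time.
- read_qpos(): joint angles.
- read_joint_vel(): joint speeds.
- read_effort(): joint torques, N m.
- read_eef_pos(): TCP position.
- read_ee_rot(): TCP orientation.
- read_force(): force on the tool from outside, world axes, zero at the start.
- read_wrist_torque(): the same for the moment, N m.
- read_gripper_width(): finger opening in m.
- read_finger_force(): force on a finger pad.
Only numpy, scipy, OpenCV 4.12 (cv2) and the standard library are available. Lean on these libraries where they do the work, as an engineer would, in place of code of your own. Each camera call takes 0.05 s, during which the arm holds its last target. There are 200 camera calls.

## Working session

There is one attempt and no reset: what is moved stays moved. The work goes in short steps, each a Python script; the robot and the scene stay as the last script left them, time stands still between calls to the robot, and variables do not carry over. Pictures are saved under pics/ and viewed, at most 13 in all, crops included, and the job is handed in when it is done.

```bash
ls; mkdir -p pics; python3 - <<'E'
from station import *
import cv2,numpy as np
for n in("side","top"):
    c=get_calibration(n);print(n,c["fovy"],c["cx"],c["cy"],np.round(c["T"],4).tolist(), [k for k in c])
    cv2.imwrite(f"pics/{n}0.png",cv2.resize(grab_frame(n)[:,:,::-1],(800,600),interpolation=cv2.INTER_CUBIC))
print(read_clock())
E
```

```text
pics
station.py
side 45.958934992641744 255.38272795000844 195.02588045221952 [[0.8659, -0.3643, 0.3427, 0.2291], [-0.5, -0.6483, 0.5742, -0.3523], [0.013, -0.6685, -0.7436, 0.8472], [0.0, 0.0, 0.0, 1.0]] ['fovy', 'cx', 'cy', 'T']
top 47.66011930852219 249.87460114133506 189.0759832385645 [[-0.0096, -0.9975, 0.0706, 0.4829], [-0.9995, 0.0117, 0.0293, 0.213], [-0.03, -0.0703, -0.9971, 0.9802], [0.0, 0.0, 0.0, 1.0]] ['fovy', 'cx', 'cy', 'T']
0.1
```

View pics/side0.png

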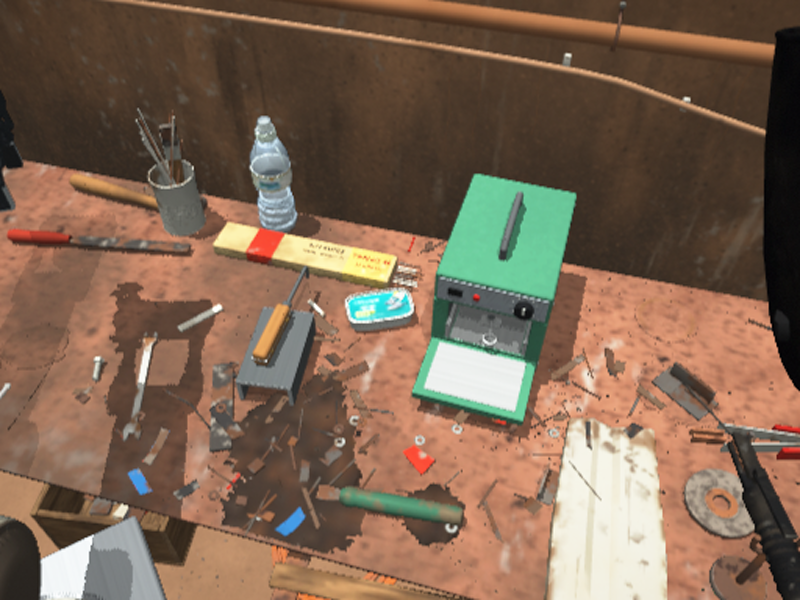

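View pics/top0.png

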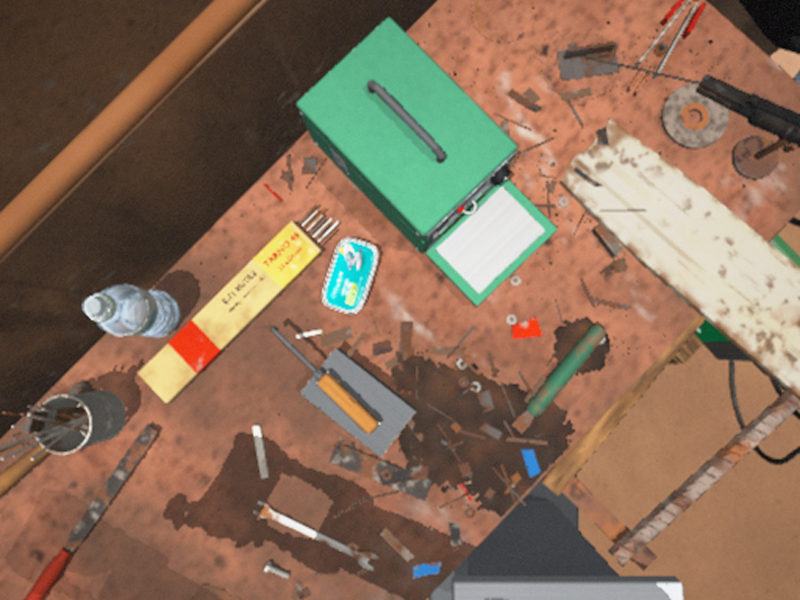

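The side view shows the channel with the hook at (275,340), its shank pointing up-right to (305,270), and the oven mouth with the eye at (489,341). The top view shows the hook running from (378,428) to (275,329), the oven top corners at (389,18), (298,103), (428,245) and (516,150), and the eye at about (470,208). I'll zoom in to get precise pixels.

```bash
cat > h.py <<'E'
from station import *
import cv2,numpy as np
from scipy.optimize import least_squares
from scipy.spatial.transform import Rotation as R
C={n:get_calibration(n) for n in("side","top")}
def proj(n,P):
    c=C[n];T=np.linalg.inv(c["T"]);p=np.atleast_2d(P)@T[:3,:3].T+T[:3,3]
    f=192/np.tan(np.radians(c["fovy"])/2)
    return p[:,:2]/p[:,2:]*f+[c["cx"],c["cy"]]
def onplane(n,uv,z):
    c=C[n];T=c["T"];f=192/np.tan(np.radians(c["fovy"])/2)
    d=T[:3,:3]@np.array([(uv[0]-c["cx"])/f,(uv[1]-c["cy"])/f,1]);return T[:3,3]+d*(z-T[2,3])/d[2]
def crop(im,x,y,w,h,W,H): return cv2.resize(np.ascontiguousarray(im[y:y+h,x:x+w,::-1]),(W,H),interpolation=cv2.INTER_CUBIC)
def place(o,yaw,P): return R.from_euler('z',yaw).apply(P)+o
E
python3 - <<'E'
from h import *
s=grab_frame("side");t=grab_frame("top")
a=crop(t,170,200,100,75,400,300);b=crop(s,145,165,100,75,400,300)
c=crop(t,260,85,100,75,400,300);d=crop(s,260,190,100,75,400,300)
cv2.imwrite("pics/z1.png",np.vstack([np.hstack([a,b]),np.hstack([c,d])]))
E
```

```text
(no output)
```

View pics/z1.png

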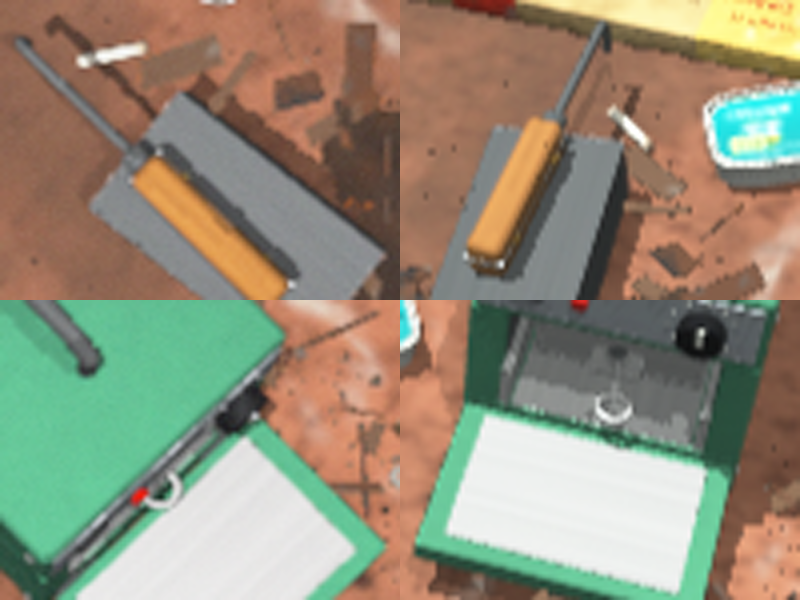

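Panel readings:
- **Channel:** top-view corners (180,92), (92,205), (385,255).
- **Hook:** bend at (18,42) in the top view and (600,25) in the side view.
- **Eye:** ring centre about (613,409) in the side view, partly visible at (163,490) in the top view. It is swung only slightly.

Next I'll fit the poses.

```bash
cat > fit.py <<'E'
from h import *
k=1/1.5625
def fit(obs,x0):
    def r(x): return np.concatenate([(proj(n,place([x[0],x[1],0],x[2],np.array([P])))[0]-uv) for n,P,uv in obs])
    s=least_squares(r,x0,loss='soft_l1');print(np.round(s.x,4),np.round(r(s.x).reshape(-1,2),1).tolist());return s.x
q=lambda x,y:np.array([x,y])*k
oven=fit([("top",(-.115,-.08,.173),(330.5,96.2)),("top",(-.115,.08,.173),(271.5,154.5)) ,("top",(.115,-.08,.173),q(389,18)),("top",(.115,.08,.173),q(298,103)),
 ("top",(-.222,-.078,.0435),(356.2,147)),("top",(-.222,.078,.0435),q(480,303)),
 ("side",(-.222,.078,.0435),(263.9,250)),("side",(.115,.08,.173),q(476,175)),("side",(.115,-.08,.173),q(577,192))],[.6,.0,-.9+1.5])
ch=fit([("top",(.07,-.04,.045),(215,223)),("top",(.07,.04,.045),(193,251.2)),("top",(-.07,-.04,.045),(266.2,263.7)),("top",(-.07,.04,.045),q(384,454)),
 ("side",(.07,.04,.045),(169.2,196.7)),("side",(.07,-.04,.045),(201.2,200))],[.4,.3,.7])
hk=fit([("top",(.05,.011,.071),(203.2,245.5)),("top",(.05,-.011,.071),(209.5,238.5)),("top",(.145,0,.058),(174.5,210.5)),("top",(.05,0,.058),(203,238.7)),
 ("side",(.145,0,.059),(195,171.3)),("side",(.1445,0,.030),(197,177.5)),("top",(-.05,-.011,.071),(243.5,271.5))],[.4,.3,.7])
eye=onplane("side",(313.25,217.25),.0665); eye2=onplane("top",(300.7,132),.0665); riv=onplane("side",(314.5,203),.0665)
M=R.from_euler('z',-oven[2])
for e in(eye,eye2,riv): print(np.round(e,4),np.round(M.apply(e-[oven[0],oven[1],0]),4))
for n,p in (("green",(560,360)),("tin",(350,275)),("packet",(235,310))): print(n,np.round(onplane("top",q(*p),.02),3))
E
python3 fit.py
```

```text
[0.747  0.2146 0.748 ] [[2.9, -2.0], [0.3, -2.1], [0.5, -2.2], [-2.2, 0.1], [1.6, 0.1], [-1.6, 2.9], [-1.7, 1.1], [-2.2, -1.9], [-0.4, 0.3]]
[0.4049 0.2845 0.9092] [[0.5, -1.2], [-0.3, 0.3], [1.2, -1.9], [-1.2, 1.4], [-1.0, -0.2], [0.1, 0.3]]
[0.4035 0.2975 0.7935] [[-1.3, -0.1], [-0.2, -0.7], [0.2, -0.4], [3.4, 2.6], [0.3, -1.5], [-0.8, 0.7], [0.2, 0.0]]
[0.6679 0.1299 0.0665] [-0.1156 -0.0084  0.0665]
[0.6676 0.1308 0.0665] [-0.1152 -0.0075  0.0665]
[0.6945 0.163  0.0665] [-0.0735 -0.0022  0.0665]
green [0.458 0.005 0.02 ]
tin [0.581 0.298 0.02 ]
packet [0.533 0.463 0.02 ]
```

```bash
cat > ov.py <<'E'
from h import *
def box(x0,x1,y0,y1,z0,z1):
    c=np.array([[x,y,z] for x in(x0,x1) for y in(y0,y1) for z in(z0,z1)])
    return [(c[i],c[j]) for i in range(8) for j in range(i) if np.sum(c[i]!=c[j])==1]
def overlay(name,oven,ch,hk,hz=.045,extra=()):
    wins=[("top",165,195),("side",140,155),("top",250,70),("side",255,175)];out=[]
    ims={n:grab_frame(n) for n in C}
    for n,x,y in wins:
        im=crop(ims[n],x,y,116,87,400,300);S=400/116
        L=[(a,b,oven,0) for a,b in box(-.115,.115,-.08,.08,.045,.173)+box(-.222,-.118,-.078,.078,.0435,.0435)]
        L+=[(a,b,ch,0) for a,b in box(-.07,.07,-.04,.04,.045,.045)]+[(a,b,hk,hz) for a,b in box(-.05,.05,-.011,.011,0,.026)+[(np.array([.05,0,.013]),np.array([.1445,0,.013])),(np.array([.1445,0,.013]),np.array([.1445,0,-.015]))]]
        for a,b,o,z in L:
            p=proj(n,place([o[0],o[1],z],o[2],np.array([a,b])))
            p=((p-[x,y]+.5)*S*8).astype(int);cv2.line(im,p[0].tolist(),p[1].tolist(),(255,0,255) if o is not hk else (255,255,0),1,cv2.LINE_AA,3)
        for e in extra:
            p=((proj(n,e)[0]-[x,y]+.5)*S).astype(int);cv2.circle(im,p.tolist(),2,(0,0,255),-1)
        out.append(im)
    cv2.imwrite(name,np.vstack([np.hstack(out[:2]),np.hstack(out[2:])]))
E
python3 - <<'E'
from ov import *
overlay("pics/o1.png",[.747,.2146,.748],[.4049,.2845,.9092],[.4035,.2975,.7935],extra=[[.6678,.1303,.0665]])
E
```

```text
(no output)
```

View pics/o1.png

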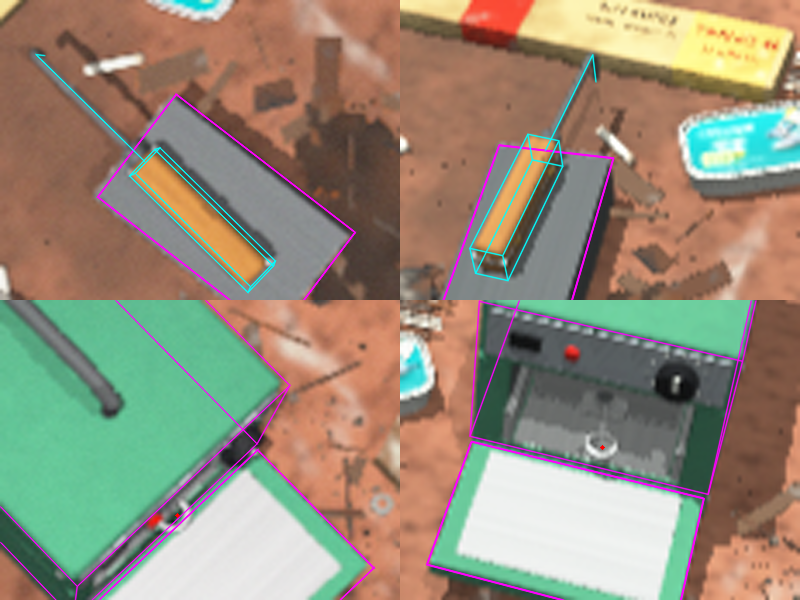

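The overlay fits well and the red dot sits in the eye ring at (602,447) in the side view, so I'll grasp the hook now.

```bash
cat >> h.py <<'E'
OV=np.array([.747,.2146,.748]);HK=np.array([.4035,.2975,.7935]);EYE=np.array([.6678,.1303,.0665])
GX=.010
def quat(yaw):  # tool z down, tool y along +-hook y; pick the one nearest the present
    q0=R.from_quat(read_ee_rot());c=[]
    for a in(0,np.pi):
        r=R.from_euler('z',yaw+a)*R.from_euler('x',np.pi);c.append(((q0.inv()*r).magnitude(),r.as_quat()))
    return min(c,key=lambda t:t[0])[1]
E
python3 - <<'E'
from h import *
q=quat(HK[2]);g=place([HK[0],HK[1],0],HK[2],np.array([GX,0,0]))
print(read_ee_rot(),q,ik(g+[0,0,.047],q))
# check the later pose is reachable too
e=place([EYE[0],EYE[1],0],OV[2],np.array([-.1345,0,0]));qe=R.from_euler('z',OV[2]-HK[2])*R.from_quat(q);print(e,ik(e+[0,0,.07],qe.as_quat()))
reach(g+[0,0,.13],q);move_linear(g+[0,0,.075],rate=.15);f0=read_force()
move_linear(g+[0,0,.048],rate=.08);print(f0,read_force(),read_clock())
move_gripper(.015,90);print(read_gripper_width(),read_finger_force(),read_force(),read_eef_pos(),read_clock())
E
```

```text
[ 1.42408572e-01  9.89807916e-01 -2.74116366e-04 -1.11681316e-04] [-3.86422843e-01  9.22321737e-01  5.64759182e-17 -2.36615749e-17] [ 0.4016496   0.22651351  1.91715921  0.          0.99791993 -1.96264673]
[0.56920468 0.03881659 0.        ] [-0.14364621  0.32555658  1.73906267  0.          1.07697341 -2.46244253]
[0.19847834 0.11133242 0.52531544] [0.4280372  0.41446941 0.38262585] 2.8417
0.020104381733624985 90.3030002117157 [-0.94696387 -0.07967979  3.77027303] [0.41095178 0.30480099 0.04851765] 3.45
```

```bash
cat >> h.py <<'E'
G0=np.array([.41095,.3048,.0485])
def qov(): return quat(OV[2])
TIPV=np.array([.1445-GX,0,-.0185]) # tip rel. TCP in hook axes
def tcp_for_tip(tip): return np.asarray(tip)-R.from_euler('z',OV[2]).apply(TIPV)
D=np.array([-np.cos(OV[2]),-np.sin(OV[2]),0])
E
python3 - <<'E'
from ov import *
import h
move_linear(G0+[0,0,.08],rate=.12);print(read_gripper_width(),read_force())
t=h.EYE+D*.085; t[2]=.13
move_linear(tcp_for_tip(t),qov(),rate=.2)
t=h.EYE+D*.03;t[2]=.078
move_linear(tcp_for_tip(t),rate=.15)
hold(.2);print(read_eef_pos(),tcp_for_tip(t),read_force(),read_clock())
hk=np.r_[(t-R.from_euler('z',OV[2]).apply([.1445,0,0]))[:2],OV[2]]
overlay("pics/o2.png",OV,[.4049,.2845,.9092],hk,hz=.093,extra=[h.EYE])
E
```

```text
0.020219459787489204 [-0.643743    0.0529391  -1.92084829]
[0.54755384 0.01795494 0.09742451] [0.54721316 0.01841137 0.0965    ] [ 0.06009778 -0.22651224 -1.34031838] 6.975
```

View pics/o2.png

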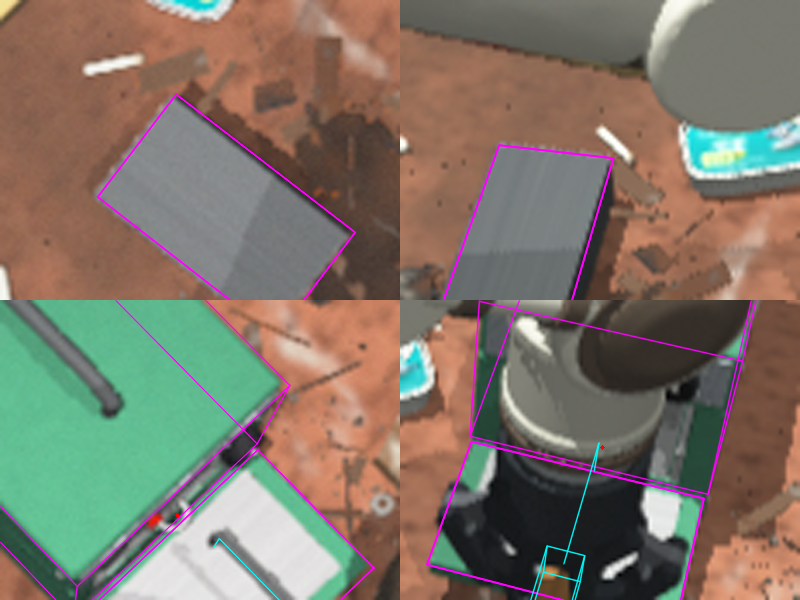

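The side view is blocked by the wrist. In the top view the shank appears a few pixels up-right of the model line, with the bend at about (214,537), so I'll zoom in to measure it.

```bash
python3 - <<'E'
from h import *
im=grab_frame("top");x,y=285,115;I=crop(im,x,y,50,38,800,608)[:600]
t=EYE+D*.03;t[2]=.078;q=lambda P:((proj("top",P)[0]-[x,y]+.5)*16).astype(int).tolist()
Rz=R.from_euler('z',OV[2])
b=t+[0,0,.028];cv2.line(I,q(b),q(b-Rz.apply([.06,0,0])),(255,255,0),1);cv2.circle(I,q(t),3,(255,255,0),1)
a=np.linspace(0,6.3,60)
for r in(.009,): cv2.polylines(I,[np.array([q(EYE+[r*np.cos(s),r*np.sin(s),0]) for s in a])],False,(0,0,255),1)
cv2.imwrite("pics/z2.png",I);print(q(b),q(t),read_clock())
E
```

```text
[455, 384] [430, 424] 7.125
```

View pics/z2.png

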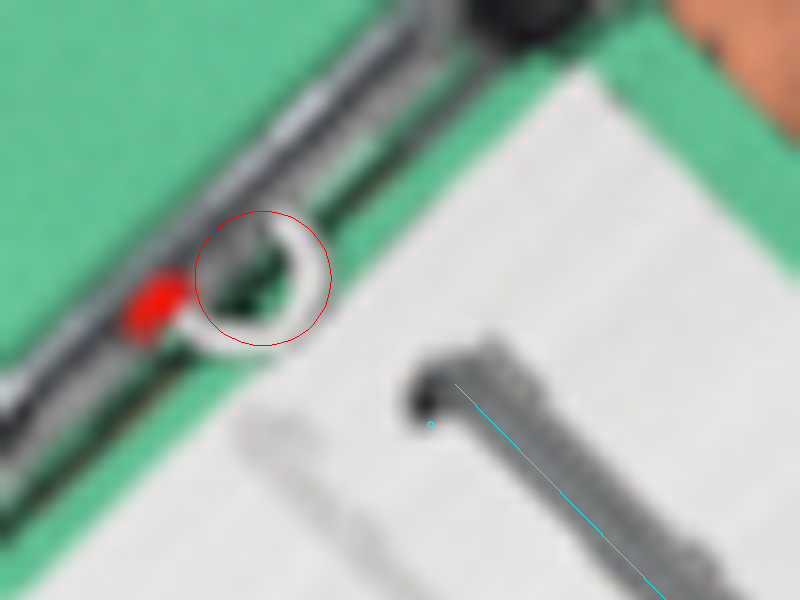

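The zoom shows the eye ring centred near (246,272), the leg end near (435,405) and the bend near (469,370). The hook sits about 2.4 mm to the oven's −y side of the model. I'll servo the tip over the ring using this one camera.

```bash
cat >> h.py <<'E'
def px(u,v,x=285,y=115): return np.array([u/16-.5+x,v/16-.5+y])
E
python3 - <<'E'
from h import *
eye=onplane("top",px(246,272),.0665);tip=onplane("top",px(435,405),.078);bend=onplane("top",px(469,370),.106)
Ri=R.from_euler('z',-OV[2])
o=[OV[0],OV[1],0]
for p in(eye,tip,bend): print(np.round(p,4),np.round(Ri.apply(p-o),4))
d=eye-tip;d[2]=0;print(d,Ri.apply(d))
print("cmd",read_eef_pos()+d)
P=read_eef_pos();P=P+d;P[2]=.0965
move_linear(P,rate=.06);hold(.3);print(read_eef_pos(),read_force(),read_clock())
im=grab_frame("top");x,y=285,115;I=crop(im,x,y,50,38,800,608)[:600]
q=lambda P:((proj("top",P)[0]-[x,y]+.5)*16).astype(int).tolist()
for r in(.007,.011): cv2.polylines(I,[np.array([q(eye+[r*np.cos(s),r*np.sin(s),0]) for s in np.linspace(0,6.3,60)])],False,(0,0,255),1)
e=eye.copy();e[2]=.078;cv2.circle(I,q(e),3,(255,255,0),1)
e[2]=.106;cv2.circle(I,q(e),3,(255,0,255),1)
cv2.imwrite("pics/z3.png",I)
E
```

```text
[0.6687 0.1325 0.0665] [-0.1132 -0.0069  0.0665]
[0.6484 0.1093 0.078 ] [-0.1439 -0.0102  0.078 ]
[0.6477 0.1081 0.106 ] [-0.1452 -0.0105  0.106 ]
[0.02029796 0.02328049 0.        ] [0.03071422 0.00325963 0.        ]
cmd [0.56767346 0.04137985 0.09703037]
[0.56756303 0.04118222 0.0965126 ] [ 0.60360594 -0.09787742 -2.62232888] 8.0917
```

View pics/z3.png

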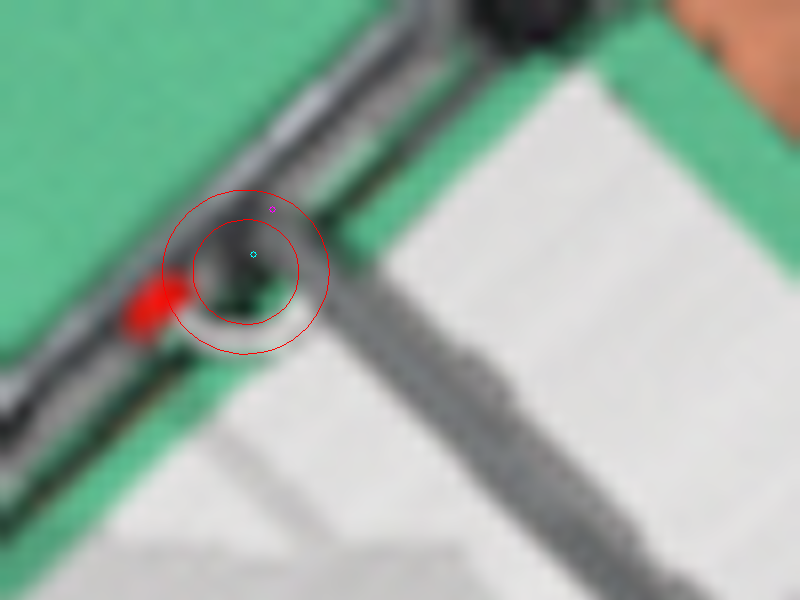

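The fitted circles match the ring at (246,272) and the shank lines up with the bend mark at (272,208), so the tip is over the hole. I'll lower it with a force guard.

```bash
python3 - <<'E'
from h import *
f0=read_force();P=read_eef_pos();P[:2]=[.56767,.04138];z=.0965
while z>.069:
    z-=.003;P[2]=z;move_linear(P,rate=.03);df=read_force()-f0
    print(round(z,4),np.round(df,2),np.round(read_wrist_torque(),2))
    if np.linalg.norm(df)>5: break
hold(.2);print(read_eef_pos(),read_force()-f0,read_clock())
E
```

```text
0.0935 [ 0.37 -0.64  0.2 ] [ 0.01  0.01 -0.08]
0.0905 [ 0.38 -1.38  1.3 ] [-0.02  0.05 -0.03]
0.0875 [ 0.33 -1.2   1.15] [-0.   -0.01  0.02]
0.0845 [-0.2  -0.56  0.24] [0.01 0.03 0.07]
0.0815 [ 0.35 -0.11  0.08] [ 0.02 -0.02 -0.02]
0.0785 [ 0.4  -0.89  0.51] [-0.01 -0.   -0.  ]
0.0755 [-0.61 -0.93  1.42] [-0.    0.01 -0.01]
0.0725 [ 0.56 -0.35  0.88] [-0.06 -0.03 -0.03]
0.0695 [ 0.14 -0.57  0.87] [-0.01 -0.03 -0.01]
0.0665 [-0.02  0.08  1.55] [-0.05  0.03 -0.04]
[0.56775105 0.04139677 0.06658423] [0.82242522 0.71782381 1.31333832] 10.8417
```

```bash
python3 - <<'E'
from h import *
f0=read_force();P0=np.array([.56767,.04138,.0665]);Y=R.from_euler('z',OV[2]).apply([0,1,0])
s=0;log=[];rel=None
while s<.15:
    s+= .0015 if s<.02 else (.003 if s<.1 else .0015)
    P=P0+D*s+Y*min(.0065,s*.8);move_linear(P,rate=.03 if s<.02 or s>.1 else .05)
    f=-(read_force()-f0)@D;lag=(read_eef_pos()-P)@D;log.append((round(s*1e3,1),round(f,1),round(lag*1e3,1)))
    if f>30 or (s>.1 and f>10): break
print(log);hold(.2);print((read_force()-f0),-(read_force()-f0)@D,read_eef_pos(),read_wrist_torque(),read_gripper_width(),read_clock())
cv2.imwrite("pics/t4.png",crop(grab_frame("top"),230,80,160,120,800,600))
E
```

```text
[(1.5, np.float64(-2.4), np.float64(0.1)), (3.0, np.float64(-1.2), np.float64(0.1)), (4.5, np.float64(-1.2), np.float64(0.1)), (6.0, np.float64(0.4), np.float64(-0.2)), (7.5, np.float64(1.5), np.float64(-0.3)), (9.0, np.float64(6.1), np.float64(-1.2)), (10.5, np.float64(10.4), np.float64(-2.3)), (12.0, np.float64(11.0), np.float64(-2.7)), (13.5, np.float64(5.1), np.float64(-1.3)), (15.0, np.float64(-1.6), np.float64(0.7)), (16.5, np.float64(-0.4), np.float64(0.4)), (18.0, np.float64(-1.5), np.float64(0.1)), (19.5, np.float64(-1.8), np.float64(0.1)), (21.0, np.float64(-1.3), np.float64(0.1)), (24.0, np.float64(-0.3), np.float64(-0.1)), (27.0, np.float64(-0.5), np.float64(0.1)), (30.0, np.float64(0.2), np.float64(0.2)), (33.0, np.float64(0.7), np.float64(0.2)), (36.0, np.float64(-0.7), np.float64(0.3)), (39.0, np.float64(0.8), np.float64(0.3)), (42.0, np.float64(0.3), np.float64(0.2)), (45.0, np.float64(-0.7), np.float64(0.3)), (48.0, np.float64(0.2), np.float64(0.3)), (51.0, np.float64(-0.4), np.float64(0.3)), (54.0, np.float64(-0.4), np.float64(0.3)), (57.0, np.float64(0.0), np.float
[... 631 characters left out ...]
, np.float64(0.3)), (103.5, np.float64(0.7), np.float64(0.1)), (105.0, np.float64(1.1), np.float64(0.1)), (106.5, np.float64(1.2), np.float64(0.1)), (108.0, np.float64(1.0), np.float64(0.1)), (109.5, np.float64(0.3), np.float64(0.1)), (111.0, np.float64(0.5), np.float64(0.1)), (112.5, np.float64(1.5), np.float64(0.1)), (114.0, np.float64(1.3), np.float64(0.2)), (115.5, np.float64(0.9), np.float64(0.1)), (117.0, np.float64(2.0), np.float64(0.0)), (118.5, np.float64(5.7), np.float64(-1.0)), (120.0, np.float64(11.5), np.float64(-2.3))]
[10.43818332  6.30928345 -2.30300275] 11.943128087823904 [ 0.47738715 -0.03433735  0.06715233] [ 1.25489689 -1.3642976  -0.02539286] 0.020138912767873746 24.2917
```

View pics/t4.png

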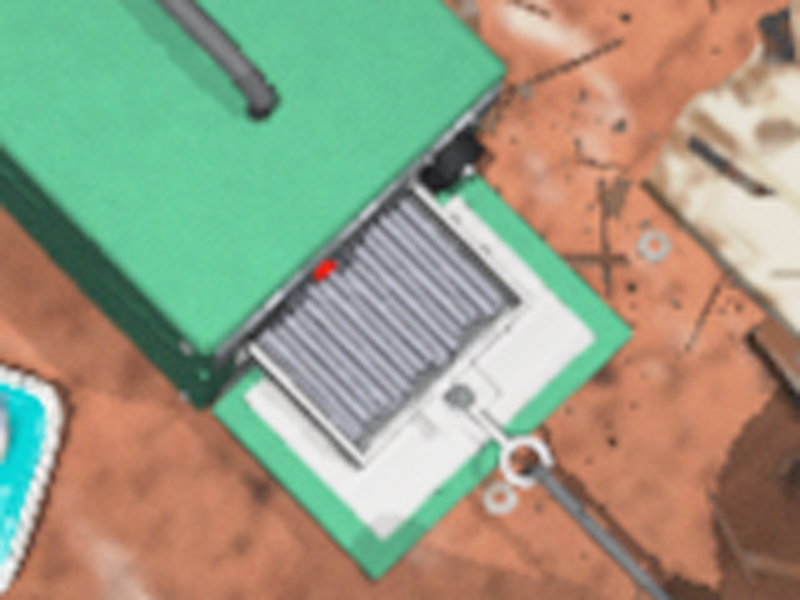

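The top view shows the tray drawn out over the door, with the leg in the eye at (523,462). Force rose sharply at about 110 mm of travel. I'll confirm the stop gently, then slacken and lift out.

```bash
python3 - <<'E'
from h import *
P0=np.array([.56767,.04138,.0665]);Y=R.from_euler('z',OV[2]).apply([0,1,0]);Pt=lambda s:P0+D*s+Y*.0065
a=read_eef_pos()@D;fa=-read_force()@D
move_linear(Pt(.1215),rate=.03);hold(.3);b=read_eef_pos();fb=-read_force()@D;print("dx mm",(b@D-a)*1e3,"F",fa,fb)
s=(b-P0)@D-.0042;move_linear(Pt(s),rate=.03);hold(.2);f0=read_force();print(s,f0,read_wrist_torque())
P=Pt(s)
for z in np.arange(.0705,.1026,.004):
    P[2]=z;move_linear(P,rate=.04);df=read_force()-f0;print(round(z,4),np.round(df,1))
    if abs(df[2])>5 or np.hypot(*df[:2])>5: print("STOP");break
print(read_clock())
cv2.imwrite("pics/t5.png",crop(grab_frame("top"),230,80,160,120,800,600))
E
```

```text
dx mm 0.19150722541400045 F 13.47926737524811 18.143147007480167
0.1136784806942542 [-0.56073984 -0.76048629 -1.28530595] [0.02747206 0.02482458 0.02893912]
0.0705 [-0.1  0.6 -1. ]
0.0745 [ 0.   1.9 -1.3]
0.0785 [ 0.3  0.3 -0.6]
0.0825 [ 0.3  1.  -0.3]
0.0865 [1.1 1.2 0.1]
0.0905 [ 1.2  1.2 -1.3]
0.0945 [-0.1  0.7 -1.2]
0.0985 [ 0.5  0.4 -0.7]
0.1025 [ 0.8  0.3 -0.5]
27.75
```

View pics/t5.png

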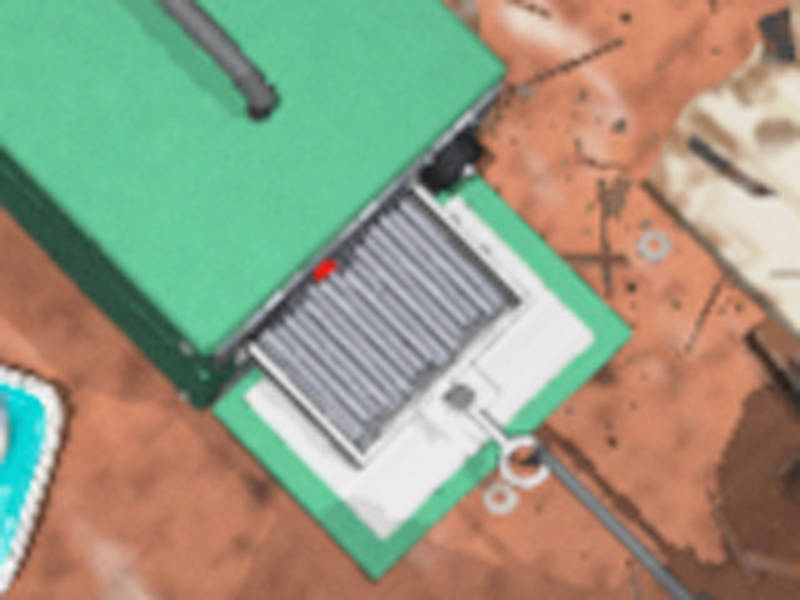

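The stop is rigid: 18 N gave no further travel. The hook is now above the ring, with no drag during the lift. I'll take it back to the channel.

```bash
python3 - <<'E'
from h import *
P=read_eef_pos();P[2]=.14;move_linear(P,rate=.1)
P=P+D*.02;move_linear(P,rate=.1)
q=quat(HK[2]);move_linear(G0+[0,0,.09],q,rate=.18);move_linear(G0+[0,0,.012],rate=.12);hold(.2);f0=read_force()
for dz in np.arange(.009,-.0031,-.0015):
    move_linear(G0+[0,0,dz],rate=.02);df=read_force()-f0;print(round(dz*1e3,1),np.round(df,1))
    if df[2]>3: break
print(read_eef_pos(),read_clock())
cv2.imwrite("pics/s6.png",np.hstack([crop(grab_frame("top"),160,195,100,150,400,600),crop(grab_frame("side"),130,150,100,150,400,600)]))
E
```

```text
9.0 [-0.1  0.6 -0.3]
7.5 [-0.4  0.7  0.3]
6.0 [0.  0.6 0.2]
4.5 [-0.8 -0.4  0.5]
3.0 [-0.5  0.9 -0.3]
1.5 [0.5 0.8 0.8]
0.0 [-0.8  0.1  0.4]
-1.5 [-5.4 -2.9 14.1]
[0.41108965 0.30484256 0.04849793] 33.8417
```

View pics/s6.png

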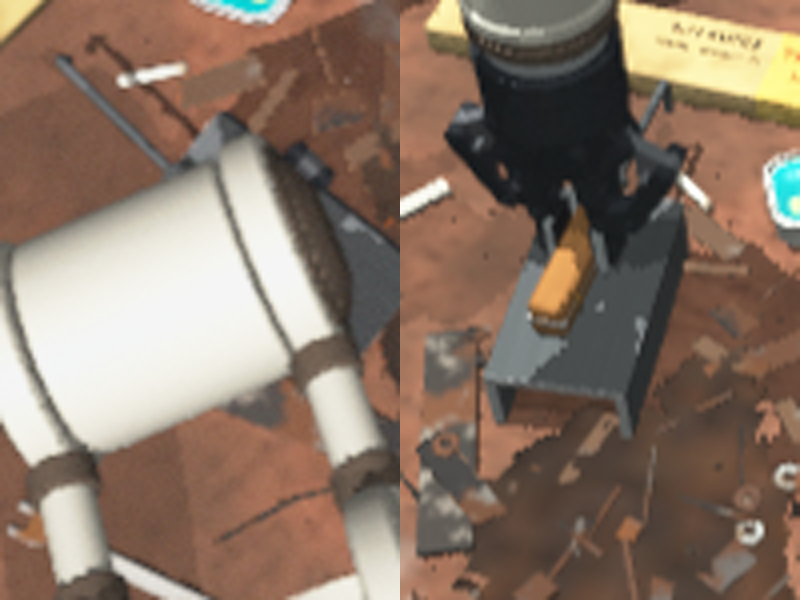

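The hook is resting on the channel where it started, with contact at the original height. I'll release, retreat and check.

```bash
python3 - <<'E'
from ov import *
move_linear(G0,rate=.02);hold(.2);print(read_force());move_gripper(.06);hold(.2)
move_linear(G0+[0,0,.12],rate=.12);reach([.25,.45,.25],quat(HK[2]));hold(.5);print(read_eef_pos(),read_clock())
overlay("pics/o7.png",OV,[.4049,.2845,.9092],HK,extra=[h for h in [EYE+D*.111]])
E
```

```text
[-0.02682509  0.58593443  0.57610819]
[0.25021431 0.44986221 0.24993206] 37.6333
```

View pics/o7.png

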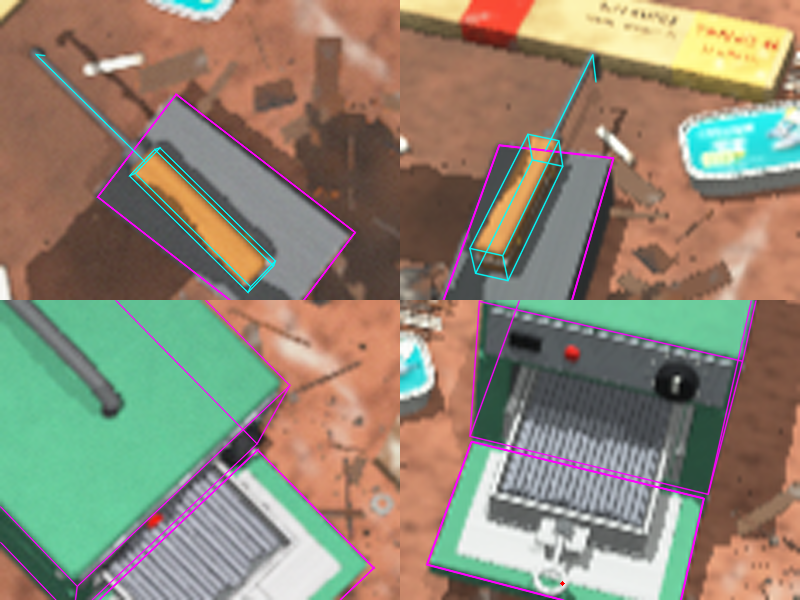

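The hook lies flat on the channel in its original pose, with the overlay at (205,220) matching. The tray is fully out with the eye free at (548,580), and the bystanders in view are untouched.

```bash
python3 -c "
from station import *
print(job_done(),read_clock())"
```

```text
the job is handed in; nothing more can be done
the job is handed in; nothing more can be done
```

The tray is out against its stop, the hook is back flat on top of the channel, and the job is handed in at about 38 s, with a peak measured pull of about 18 N.

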